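# Slide the copper test plate out over the end of the specimen ledge

## Task

With the fingertips, push the copper-coloured test plate along its lane on the specimen ledge until about a third of its length sticks out past the yellow-marked open end, so that a colleague can later take it by its edge. Only push it: do not lift or tip it, and leave it lying flat on the ledge in its lane. Leave the steel plate in the other lane, the red meter, the jar and the hex key where they are, and finish clear of everything.

Things in the scene. Friction and masses are not known exactly. Their poses are not given: they have to be found in the camera images.
- ledge: fixed dark steel block, 146 mm wide (x), 270 mm long (y), 45 mm high, with two lanes along y on top. Origin: centre of its underside, on the table. Lane floors at z = 45 mm, 64 mm wide, centre lines at x = -35 and +35 mm, bounded by aluminium ribs 6 mm wide, 6 mm high. At the y = -135 mm end a blue stop bar, 10 mm thick and 10 mm high above the floor, closes both lanes
- ledge_end (a point): middle of the ledge's open, yellow-marked end, at lane floor height: x = 0, y = +135, z = 45 mm in the ledge's frame (axes as the ledge's). No rib or lip lies across this end; plates pushed along +y slide out over it
- copper_plate: the copper-coloured plate to push, loose, about 0.2 to 0.4 kg: 58 mm wide (x) by 110 mm long (y) by 6 mm thick. Origin: centre of its underside. It lies flat in one of the two lanes (either one), long side along the lane, with at least 40 mm free floor between it and the blue stop. It slides with dry friction and stops when no longer pushed
- steel_plate: grey steel plate of the same size, loose, lying in the other lane; not to be moved. Origin: centre of its underside
- meter: red hand-held meter lying on the table on the ledge's +x side, loose, 64 by 135 by 26 mm (x, y, z). Origin: centre of its underside; not to be moved
- jar: small amber jar with white lid standing on the table on the ledge's +x side, loose, 52 mm diameter, 62 mm high. Origin: centre of its underside; not to be moved
- hex_key: dark L-shaped hex key, 6 mm thick, 110 mm long along its y with a 34 mm short leg, lying on the table on the ledge's -x side, loose. Origin: on the table, 12 mm beside the middle of the long leg; not to be moved
Mind the look-alikes: they are no part of the job. There is more than one size of the copper_plate; the one meant has the size given above.

How it is judged:
At the end, for the whole second after the job is handed in: The copper plate lies still and flat in its lane with 25 to 49 mm of its 110 mm length past the open end; the steel plate is within 10 mm and the meter, jar and hex key within 15 mm of where they began (y of copper_plate in the frame of ledge between 0.105 and 0.129 m and x of copper_plate in the frame of ledge between -0.042 and 0.042 m and z of copper_plate in the frame of ledge between 0.042 and 0.048 m and angle between copper_plate's own z axis and vertical below 0.04 rad and angle between the y axis of copper_plate and the y axis of ledge, either way round below 0.12 rad and linear speed of copper_plate below 0.01 m/s and distance of steel_plate from where it was at the start of the episode below 0.01 m and distance of each of meter, jar, hex_key from where it was at the start of the episode below 0.015 m); the robot touches nothing.
It fails at once if the copper plate is lifted off the ledge (more than 8 mm) (z of copper_plate in the frame of ledge above 0.053 m).
It fails at once if the copper plate is tipped (more than 0.15 rad) (angle between copper_plate's own z axis and vertical above 0.15 rad).
It fails at once if the steel plate is moved more than 10 mm (distance of steel_plate from where it was at the start of the episode above 0.01 m).
It fails at once if the meter, jar or hex key is moved more than 15 mm (distance of any of meter, jar, hex_key from where it was at the start of the episode above 0.015 m).
It also fails if it takes over 43 s, if anything falls off the work surface, if the arm or the gripper's body presses on something with over 40 N, if the wrist force passes 120 N, or if a joint passes its speed limit or range.

## Robot

A 6-joint arm with a two-finger parallel gripper is mounted at the origin on the work surface. World frame = base frame: x ahead of the robot, y to its left, z up, the work surface at z = 0. Lengths are in m, angles in rad, forces in N, time in s.
With the tool pointing down it reaches from about 0.375 to 0.9 m from the base axis. Payload 3.1 kg.
Tool frame: the origin (TCP) lies on the centre line of the jaws, within the pads' length; the fingertips stand 17 mm ahead of it and the grasp point (between the pads) lies 2 mm behind it; z points along the fingers, y is the direction in which the jaws open and shut (so a half turn about z gives the same grasp; the last joint's range is limited). The gripper opens to 87 mm and grips with 3 to 60 N. Pads are 19 mm wide; open, the fingers measure 117 mm over their backs; the gripper's body (75 mm by 190 mm) begins 51 mm behind the grasp point.
Start: joints at [-1.341, 0.527, 1.433, -0, 1.181, -0.178], TCP at [0.248, -0.574, 0.24] pointing down, gripper open.
Joint ranges: [-3.08, 3.08], [-0.75, 2.2], [0.22, 2.44], [-1.43, 4.57], [0, 2.65], [-2.85, 2.85]. Speed limits (rad/s): [2.79, 2.79, 3.14, 3.14, 3.14, 3.14].

## Interface

Orientations are given as a unit quaternion [w, x, y, z].
In Python, from cell import telemetry, grab_frame, r, spotter gives the robot as it stands.
- The arm moves only by the shell command python3 -m crank 'ROWS' [FORCE]. ROWS is JSON, a list of rows, each an object with "offset": the shift along the tool's x, y, z in cm, a list of three; "angular": the turn, a rotation vector about the tool's x, y, z in degrees, a list of three; "gripper": the gripper's target within -1 to 1 (fully open at 1, half-way at 0, shut at -1). A call has 1 to 10 rows; each row is the pose to reach, as a shift and turn from the pose measured when the call began, along the tool's axes at that moment; what a row does not reach only later rows make up. A row lasts 1/8 s, in which the tool goes at most 62.5 mm and 10.7 degrees, less where a joint would pass 70% of its speed; a pose out of reach is approached as far as the arm can. A call with a gripper value outside its range is refused whole. The fingers move at their own pace and stop on an object; FORCE is the grip in N (left out, the last holds). Time passes only in rows, so rows that repeat a pose let the fingers close. It gives the time, the measured TCP pose, the force and the opening at its end, in the units of the state.
- telemetry.state(): the state, without advancing time (a new reading comes with each control period).
- grab_frame(name): name is "scene" or "side" or "wrist"; returns a dict with "pixels" (420x560x3 uint8, red, green, blue), "z_map" (420x560 float32, m along the optical axis (not along the pixel's ray), 0 where there is no reading), "camera_matrix" (3x3 intrinsics, pixels), "cam_to_world" (4x4, takes a point from camera to world coordinates); the wrist camera has in their place "hand_eye" (4x4, takes a point from camera to tool coordinates, whose origin is the TCP and whose axes are the flange's). Camera axes: x right, y down, z forward; pixel columns grow to the right and rows downward; lengths in m; the calibration is good to about 2 mm. The wrist camera is an equidistant fisheye: a pixel r from the principal point sees the ray r / f radians off the axis. A picture is of the moment at which its call begins: read the wrist's pose just before it.
- r.hand_in(): hands the job in, once; it reports no verdict.
Trained networks look in a picture, given as the dict that the camera call returned (one of the last four; its "shot" number tells which), for a name from the list of things; names that differ only in an ending like _2 or _b are one class to them, and where a whole thing is asked for, a point or a joint stands for the part that bears it (a point fixed in the world has none). Each returns a list of dicts, best first, with "score" (0 to 1); they miss things now and then, are a little off and sometimes report something else, mostly with a low value. They report only what shows in the picture. A call takes as long as a camera call. They do not tell look-alikes from the thing itself.
- spotter.boxes_of(picture, label): "box" ([left, top, width, height] in pixels, round what is visible of it).
- spotter.silhouettes(picture, label): "pixels" (420x560 bool, what is visible of it) and "box" ([left, top, width, height] in pixels, round what is visible of it).
- spotter.pinpoint(picture, label): "at" ([column, row] in pixels: a listed point, or the origin of a listed thing).
The state is a dict: "clock": time; "joints": joint angles; "dq": joint speeds; "joint_efforts": joint torques, N m; "tcp_pos": TCP position; "ee_rot": TCP orientation; "ft_force": force on the tool from outside, world axes, zero at the start; "moment": the same for the moment, N m; "finger_gap": opening from 0.0 (shut) to 1.0 (fully open).
Only numpy, scipy, OpenCV 4.12 (cv2) and the standard library are available. Lean on these libraries where they do the work, as an engineer would, in place of code of your own. Each camera call takes 0.05 s, during which the arm holds its last target. There are 200 camera calls.

## Working session

There is one attempt and no reset: what is moved stays moved. The work goes in short steps, Python scripts to look and compute and a shell command to move; the robot and the scene stay as the last step left them, time stands still between calls to the robot, and variables do not carry over. Pictures are saved under pics/ and viewed, about 8 in all and at most 12, crops included, and the job is handed in when it is done.

```bash
mkdir -p pics
cat > h.py <<'E'
import numpy as np, cv2
from cell import telemetry, grab_frame, r, spotter
def save(n,p,crop=None,s=1):
    im=p["pixels"][:,:,::-1]
    if crop: x,y,w,h=crop; im=im[y:y+h,x:x+w]
    cv2.imwrite(f"pics/{n}.png",cv2.resize(im,None,fx=s,fy=s,interpolation=cv2.INTER_CUBIC))
def world(p,m=None):
    z=p["z_map"];K=p["camera_matrix"];v,u=np.indices(z.shape)
    P=np.stack([(u-K[0,2])/K[0,0]*z,(v-K[1,2])/K[1,1]*z,z],-1)
    T=p["cam_to_world"];return P@T[:3,:3].T+T[:3,3]
E
python3 - <<'E'
from h import *
print(telemetry.state())
for c in("scene","side"):
    p=grab_frame(c);save(c,p);W=world(p);print(c,p["cam_to_world"].round(3).tolist())
    for l in("ledge","copper_plate","steel_plate","meter","jar","hex_key"):
        for d in spotter.silhouettes(p,l)[:3]:
            m=d["pixels"]&(p["z_map"]>0);print(l,round(d["score"],2),d["box"],np.median(W[m],0).round(3))
    for d in spotter.pinpoint(p,"ledge_end")[:2]:
        u,v=map(int,d["at"]);print("end",d,W[v,u])
E
```

```text
{'clock': 0.0, 'joints': array([-1.34148941e+00,  5.28460484e-01,  1.43391288e+00, -2.08157487e-06,
        1.18137943e+00, -1.78480680e-01]), 'dq': array([ 0.00039599, -0.00013982, -0.00222255, -0.00163585, -0.0006699 ,
       -0.00076916]), 'joint_efforts': array([-1.00229779e-04, -4.40043569e+01, -1.76590651e+01,  6.35273801e-02,
        5.82993426e-02, -1.70475619e-04]), 'tcp_pos': array([ 0.24773841, -0.57304308,  0.23857172]), 'ee_rot': array([-1.07969489e-03,  9.79284920e-01,  2.02484267e-01, -2.84070708e-05]), 'ft_force': array([ 0.19421707, -0.41185144, -0.6211811 ]), 'moment': array([ 0.02875473,  0.02754402, -0.00132348]), 'finger_gap': 0.9981842909590369}
scene [[-0.328, 0.776, -0.539, 0.974], [0.945, 0.272, -0.183, 0.16], [0.004, -0.569, -0.822, 0.682], [0.0, 0.0, 0.0, 1.0]]
ledge 0.59 [176.6, 138.0, 151.6, 147.0] [ 0.571 -0.027  0.045]
copper_plate 0.8 [344.1, 237.8, 91.3, 42.0] [0.558 0.21  0.008]
copper_plate 0.76 [233.4, 164.2, 54.0, 51.3] [ 0.521 -0.051  0.05 ]
steel_plate 0.87 [207.2, 183.5, 58.0, 53.9] [ 0.586 -0.077  0.05 ]
meter 0.78 [139.2, 201.5, 62.2, 72.1] [
[... 440 characters left out ...]
-0.69, -0.723, 0.518], [0.0, 0.0, 0.0, 1.0]]
ledge 0.66 [221.1, 134.4, 187.2, 131.5] [ 0.539 -0.013  0.046]
copper_plate 0.96 [292.9, 175.3, 76.7, 44.2] [ 0.515 -0.048  0.052]
copper_plate 0.79 [169.3, 276.3, 93.3, 122.4] [0.547 0.222 0.01 ]
steel_plate 0.79 [267.1, 152.4, 72.5, 44.9] [ 0.58  -0.075  0.052]
steel_plate 0.26 [224.2, 136.5, 187.0, 129.5] [ 0.54  -0.016  0.046]
meter 0.73 [255.1, 123.0, 79.3, 43.9] [ 0.648 -0.174  0.026]
meter 0.68 [224.8, 134.9, 187.8, 130.7] [ 0.54  -0.014  0.046]
jar 0.93 [200.3, 142.3, 35.1, 43.5] [ 0.721 -0.029  0.043]
hex_key 0.76 [345.3, 226.6, 61.9, 37.9] [ 0.416 -0.026  0.006]
end {'at': [246.4, 217.2], 'score': 0.86} [0.61091616 0.05112967 0.0473095 ]
```

View pics/scene.png

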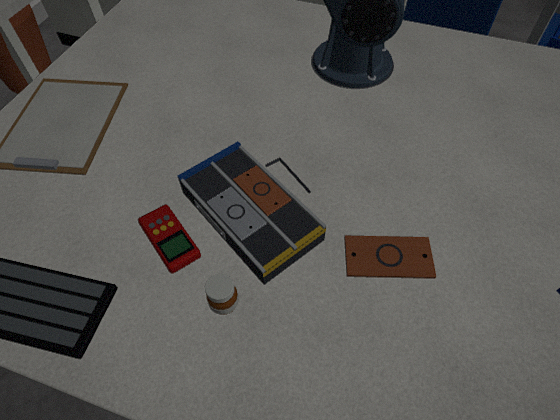

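Run:
```python
from h import *
for c in("scene","side"):
    p=grab_frame(c);W=world(p)
    if c=="side": save("sidecrop",p,(160,100,260,195),3)
    out=[]
    for l in("copper_plate","steel_plate","ledge"):
        for d in spotter.silhouettes(p,l)[:2]:
            if d["score"]<.5: continue
            m=d["pixels"]&(p["z_map"]>0)
            q=W[m]; zt=np.median(q[:,2]); q=q[abs(q[:,2]-zt)<(.006 if l!="ledge" else .009)]
            b=cv2.minAreaRect((q[:,:2]*1000).astype(np.float32));print(c,l,b,zt.round(4));
            if l=="ledge": print(cv2.boxPoints(b).round(0).tolist())
    # depth-only: everything at z>.035 near the ledge
    m=(p["z_map"]>0)&(W[...,2]>.04)&(W[...,2]<.056)&(np.hypot(W[...,0]-.57,W[...,1]+.02)<.165)
    m=cv2.morphologyEx(m.astype(np.uint8),cv2.MORPH_OPEN,np.ones((3,3)))
    n,L,s,_=cv2.connectedComponentsWithStats(m);k=1+s[1:,4].argmax();q=W[L==k]
    b=cv2.minAreaRect((q[:,:2]*1000).astype(np.float32));print(c,"top",b,cv2.boxPoints(b).round(0).tolist())
```

```text
scene copper_plate ((554.715087890625, 210.1835174560547), (85.63351440429688, 159.6367950439453), 17.951324462890625) 0.0081
scene copper_plate ((518.2328491210938, -53.05525207519531), (109.83238220214844, 58.24966049194336), 58.062339782714844) 0.0504
scene steel_plate ((582.507568359375, -79.5850830078125), (114.64189147949219, 60.99658203125), 58.56524658203125) 0.0503
scene ledge ((550.9741821289062, -66.49441528320312), (273.7207946777344, 148.42572021484375), 59.184505462646484) 0.0446
[[417.0, -146.0], [545.0, -222.0], [685.0, 13.0], [557.0, 89.0]]
scene top ((556.1680908203125, -56.95780944824219), (251.58114624023438, 147.6432647705078), 59.230438232421875) [[428.0, -127.0], [555.0, -203.0], [684.0, 13.0], [557.0, 89.0]]
side copper_plate ((551.391845703125, 210.33206176757812), (84.87515258789062, 160.25753784179688), 17.786489486694336) 0.0096
side copper_plate ((514.73193359375, -53.72984313964844), (111.15434265136719, 65.39016723632812), 58.39046096801758) 0.0519
side steel_plate ((580.8865966796875, -79.23579406738281), (111.25495910644531, 68.52348327636719), 59.85051727294922) 0.0518
side ledge ((547.5374755859375, -66.28230285644531), (273.1061706542969, 149.12892150878906), 59.1300048828125) 0.0458
[[413.0, -145.0], [541.0, -222.0], [682.0, 13.0], [554.0, 89.0]]
side top ((553.3705444335938, -56.41841125488281), (250.27450561523438, 149.0124053955078), 58.916446685791016) [[425.0, -125.0], [553.0, -202.0], [682.0, 12.0], [554.0, 89.0]]
```

View pics/sidecrop.png

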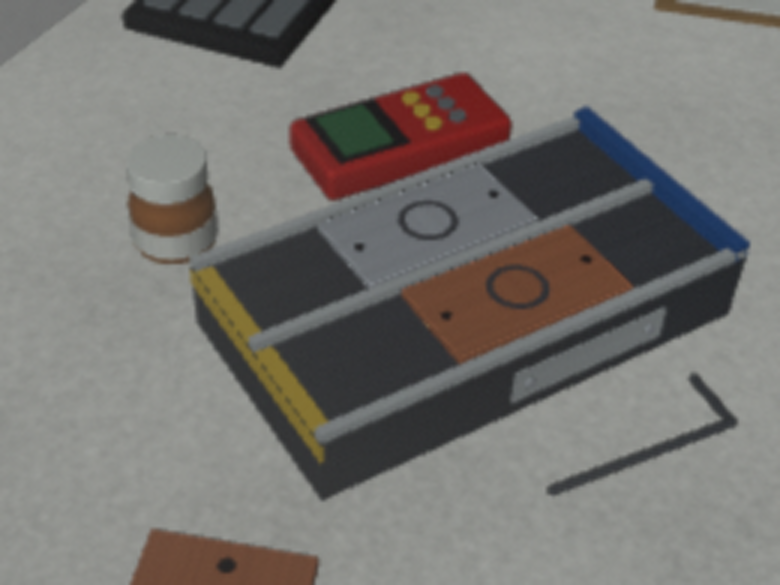

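The copper candidates in the scene view are the plate in the lane at (261,190) and the one on the table at (388,257). The first measures 110x58 mm and lies in the ledge's -x lane. The second measures 160x85 mm, so it is the look-alike. The enlarged side crop at (515,290) confirms the lane plate. In the ledge frame the plate is at about (-34, -6) mm, with ledge yaw about 59.1°. I'll close the jaws and hover behind the plate.

```bash
python3 -m crank '[{"offset":[19,-16,0],"angular":[0,0,-18],"gripper":-1},{"offset":[38.4,-32.2,0],"angular":[0,0,-35.7],"gripper":-1},{"offset":[38.4,-32.2,0],"angular":[0,0,-35.7],"gripper":-1},{"offset":[38.4,-32.2,0],"angular":[0,0,-35.7],"gripper":-1},{"offset":[38.4,-32.2,0],"angular":[0,0,-35.7],"gripper":-1},{"offset":[38.4,-32.2,0],"angular":[0,0,-35.7],"gripper":-1},{"offset":[38.4,-32.2,0],"angular":[0,0,-35.7],"gripper":-1},{"offset":[38.4,-32.2,0],"angular":[0,0,-35.7],"gripper":-1},{"offset":[38.4,-32.2,0],"angular":[0,0,-35.7],"gripper":-1},{"offset":[38.4,-32.2,0],"angular":[0,0,-35.7],"gripper":-1}]' 10
python3 -m crank '[{"offset":[0,0,5],"angular":[0,0,0],"gripper":-1},{"offset":[0,0,10],"angular":[0,0,0],"gripper":-1},{"offset":[0,0,13],"angular":[0,0,0],"gripper":-1},{"offset":[0,0,13],"angular":[0,0,0],"gripper":-1}]'
cat > st.py <<'E'
from h import *
import sys
from scipy.spatial.transform import Rotation as R
C=np.array([.549,-.066]);a=np.radians(59.1);Y=np.array([np.cos(a),np.sin(a)]);X=np.array([Y[1],-Y[0]])
led=lambda w:np.array([(w[:2]-C)@X,(w[:2]-C)@Y]).round(4)
s=telemetry.state();q=s["ee_rot"];M=R.from_quat([q[1],q[2],q[3],q[0]]).as_matrix()
print(s["clock"],s["tcp_pos"],"yaw x",np.degrees(np.arctan2(M[1,0],M[0,0])),"tilt",M[:,2],"ledge xy",led(s["tcp_pos"]),"F",s["ft_force"],"gap",s["finger_gap"])
p=grab_frame("scene");W=world(p)
for d in spotter.silhouettes(p,"copper_plate")[:2]:
    q=W[d["pixels"]&(p["z_map"]>0)];z=np.median(q[:,2]);q=q[abs(q[:,2]-z)<.006]
    b=cv2.minAreaRect((q[:,:2]*1000).astype(np.float32));print("cu",led(np.array(b[0])/1000),b[1:],z)
if len(sys.argv)>1:
    w=grab_frame("wrist");save(sys.argv[1],w);print(w["hand_eye"].round(3).tolist(),w["camera_matrix"].tolist())
    p=grab_frame("side");save(sys.argv[1]+"s",p,(160,100,260,195),3)
E
python3 st.py w1
```

```text
clock: 2.45
tcp_pos: [0.4728, -0.1259, 0.2396]
ee_rot: [0.0, 0.87, 0.494, -0.0]
ft_force: [0.1, -0.6, -0.2]
finger_gap: 0.021
clock: 2.95
tcp_pos: [0.4709, -0.1272, 0.1078]
ee_rot: [-0.002, 0.871, 0.492, -0.002]
ft_force: [-0.1, -0.5, -0.4]
finger_gap: 0.004
2.95 [ 0.47086694 -0.12718228  0.10782893] yaw x 58.957212419391375 tilt [-0.0047753   0.00160928 -0.9999873 ] ledge xy [-0.0356 -0.0926] F [-0.1159268  -0.4923407  -0.43659808] gap 0.004326960833226362
cu [-0.0332 -0.0074] ((116.51940155029297, 59.0050048828125), 58.06777572631836) 0.05032500792137817
cu [-0.1371  0.2401] ((85.59603881835938, 160.24249267578125), 17.910274505615234) 0.008069638472268603
[[-0.001, -0.955, -0.296, 0.081], [1.0, -0.002, 0.001, 0.0], [-0.001, -0.296, 0.955, -0.146], [0.0, 0.0, 0.0, 1.0]] [[325.19226210127806, 0.0, 283.9595740154382], [0.0, 325.19226210127806, 210.97538941778117], [0.0, 0.0, 1.0]]
```

View pics/w1.png

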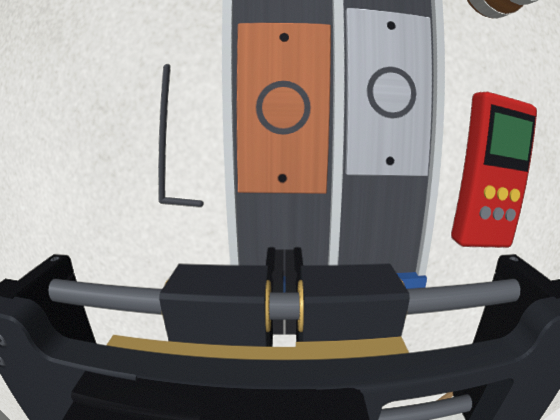

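View pics/w1s.png

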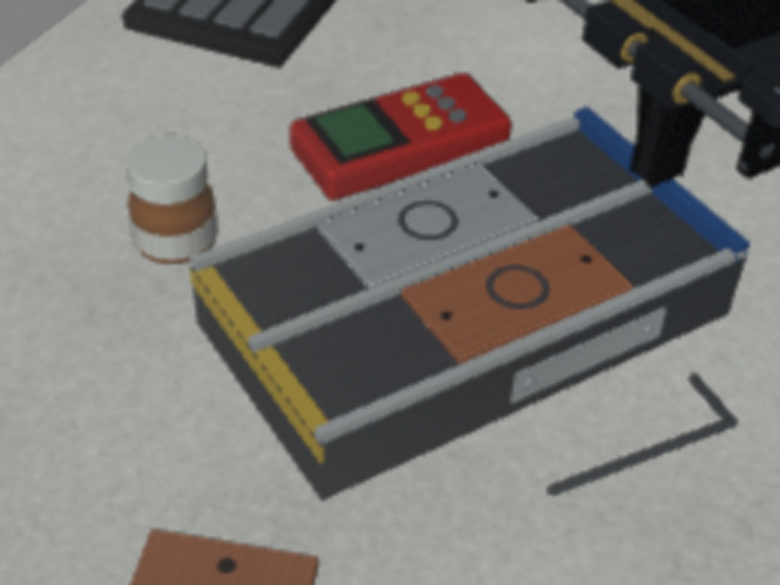

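The wrist view shows the closed fingertips at (285,255), on the lane's centre line. The copper plate spans (237..329, 24..193) and there is free floor behind it. I'll measure the rear edge from the wrist camera and start down.

```bash
python3 - <<'E'
from h import *
import io,contextlib
with contextlib.redirect_stdout(io.StringIO()):
    from st import *
s=telemetry.state();w=grab_frame("wrist");q=s["ee_rot"];M=R.from_quat([q[1],q[2],q[3],q[0]]).as_matrix()
H=w["hand_eye"];K=w["camera_matrix"];print(s["tcp_pos"])
for n,u in dict(rl=(237,193),rr=(327,192),fl=(238,24),fr=(329,24)).items():
    d=np.array(u)-K[:2,2];rr=np.hypot(*d);t=rr/K[0,0];v=np.r_[np.sin(t)*d/rr,np.cos(t)]
    o=M@H[:3,3]+s["tcp_pos"];v=M@H[:3,:3]@v;P=o+v*(.051-o[2])/v[2];print(n,P.round(4),led(P))
E
python3 -m crank '[{"offset":[0,0,2],"angular":[0,0,0],"gripper":-1},{"offset":[0,0,3.6],"angular":[0,0,0],"gripper":-1},{"offset":[0,0,3.6],"angular":[0,0,0],"gripper":-1},{"offset":[0,0,3.6],"angular":[0,0,0],"gripper":-1}]'
```

```text
[ 0.47360869 -0.1267597   0.11106796]
rl [ 0.4632 -0.0855  0.051 ] [-0.0635 -0.0608]
rr [ 0.5141 -0.1154  0.051 ] [-0.0045 -0.0603]
fl [0.5216 0.0078 0.051 ] [-0.0614  0.0492]
fr [ 0.5705 -0.0215  0.051 ] [-0.0045  0.0492]
clock: 3.8
tcp_pos: [0.4741, -0.1267, 0.0756]
ee_rot: [0.002, 0.87, 0.494, 0.001]
ft_force: [0.2, 0.5, -0.4]
finger_gap: 0.009
```

```bash
python3 -m crank '[{"offset":[0,0,0.6],"angular":[0,0,0],"gripper":-1},{"offset":[0,0,1.0],"angular":[0,0,0],"gripper":-1},{"offset":[0,0,1.0],"angular":[0,0,0],"gripper":-1}]'
for i in 1 2 3; do python3 st.py | head -1; done
```

```text
clock: 4.18
tcp_pos: [0.4739, -0.1266, 0.0654]
ee_rot: [0.002, 0.87, 0.494, 0.001]
ft_force: [1.0, 0.3, 1.0]
finger_gap: 0.007
4.175 [ 0.47390753 -0.12663473  0.06540949] yaw x 59.14817420922333 tilt [ 0.00318816 -0.00241377 -0.999992  ] ledge xy [-0.0333 -0.0906] F [0.96221296 0.27307759 0.95118929] gap 0.006985776088295395
4.275 [ 0.47404743 -0.12673838  0.06559329] yaw x 59.149509817988964 tilt [ 0.00356143 -0.00262102 -0.99999022] ledge xy [-0.0331 -0.0906] F [ 0.39859763 -0.50938598 -0.09220949] gap 0.006690977650746405
4.375 [ 0.47411763 -0.12677078  0.06568482] yaw x 59.14578632007709 tilt [ 0.00379848 -0.0027285  -0.99998906] ledge xy [-0.033  -0.0906] F [-0.08994966 -0.0784226  -0.31024183] gap 0.00417697987210369
```

```bash
python3 -m crank '[{"offset":[1,0,0],"angular":[0,0,0],"gripper":-1},{"offset":[2,0,0],"angular":[0,0,0],"gripper":-1},{"offset":[3,0,0],"angular":[0,0,0],"gripper":-1},{"offset":[4,0,0],"angular":[0,0,0],"gripper":-1},{"offset":[5,0,0],"angular":[0,0,0],"gripper":-1},{"offset":[6,0,0],"angular":[0,0,0],"gripper":-1}]'
python3 st.py w2
```

```text
clock: 5.22
tcp_pos: [0.5052, -0.0747, 0.0657]
ee_rot: [0.002, 0.87, 0.494, 0.001]
ft_force: [-1.5, -1.9, 1.0]
finger_gap: 0.007
5.225 [ 0.50515589 -0.07465602  0.06572181] yaw x 59.16083030233999 tilt [ 0.00363328 -0.00283008 -0.99998939] ledge xy [-0.0332 -0.0299] F [-1.46021222 -1.87291721  0.99349625] gap 0.006879051790174242
cu [-0.137   0.2398] ((85.64163208007812, 159.6197052001953), 17.95627784729004) 0.008082652248974975
[[-0.001, -0.955, -0.296, 0.081], [1.0, -0.002, 0.001, 0.0], [-0.001, -0.296, 0.955, -0.146], [0.0, 0.0, 0.0, 1.0]] [[325.19226210127806, 0.0, 283.9595740154382], [0.0, 325.19226210127806, 210.97538941778117], [0.0, 0.0, 1.0]]
```

View pics/w2s.png

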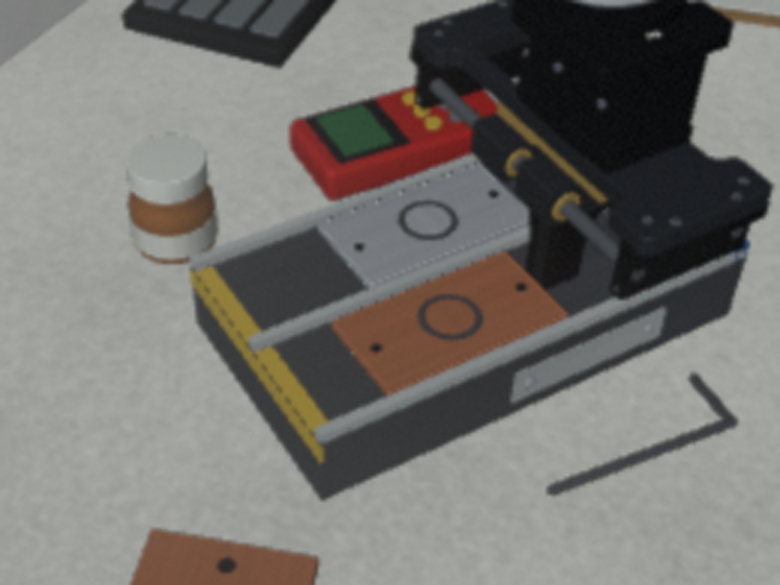

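The plate is sliding straight: its centre is at (450,317) in the crop, the fingers are behind its rear edge, and the steel plate has not moved. I'll push on.

```bash
python3 -m crank '[{"offset":[1,0,0],"angular":[0,0,0],"gripper":-1},{"offset":[2,0,0],"angular":[0,0,0],"gripper":-1},{"offset":[3,0,0],"angular":[0,0,0],"gripper":-1},{"offset":[4,0,0],"angular":[0,0,0],"gripper":-1},{"offset":[5,0,0],"angular":[0,0,0],"gripper":-1},{"offset":[6,0,0],"angular":[0,0,0],"gripper":-1},{"offset":[7,0,0],"angular":[0,0,0],"gripper":-1},{"offset":[7.6,0,0],"angular":[0,0,0],"gripper":-1},{"offset":[7.9,0,0],"angular":[0,0,0],"gripper":-1}]'
python3 st.py w3
python3 - <<'E'
import io,contextlib
with contextlib.redirect_stdout(io.StringIO()):
    from st import *
p=grab_frame("side");W=world(p)
for d in spotter.silhouettes(p,"copper_plate")[:2]:
    q=W[d["pixels"]&(p["z_map"]>0)];z=np.median(q[:,2]);q=q[abs(q[:,2]-z)<.004]
    L=np.array([led(x) for x in q]);print(d["score"],z,np.percentile(L,[1,50,99],axis=0))
E
```

```text
clock: 6.55
tcp_pos: [0.5458, -0.0066, 0.0656]
ee_rot: [0.002, 0.87, 0.494, 0.001]
ft_force: [-1.2, -1.0, -0.1]
finger_gap: 0.006
6.55 [ 0.54575462 -0.00658418  0.06560298] yaw x 59.19066916203329 tilt [ 0.00404027 -0.00251804 -0.99998867] ledge xy [-0.0333  0.0493] F [-1.15796344 -1.041869   -0.05086843] gap 0.005946637175235322
cu [-0.0336  0.1148] ((113.4880142211914, 62.942596435546875), 61.39283752441406) 0.05033908394636044
cu [-0.1368  0.2397] ((85.81890869140625, 159.17599487304688), 17.940279006958008) 0.008102703648090626
[[-0.001, -0.955, -0.296, 0.081], [1.0, -0.002, 0.001, 0.0], [-0.001, -0.296, 0.955, -0.146], [0.0, 0.0, 0.0, 1.0]] [[325.19226210127806, 0.0, 283.9595740154382], [0.0, 325.19226210127806, 210.97538941778117], [0.0, 0.0, 1.0]]
0.63 0.05183385582335076 [[-0.0665    0.061   ]
 [-0.0399    0.1185  ]
 [-0.008888  0.169312]]
0.62 0.009646417029834709 [[-0.219     0.167221]
 [-0.14925   0.2448  ]
 [-0.066621  0.3122  ]]
```

View pics/w3s.png

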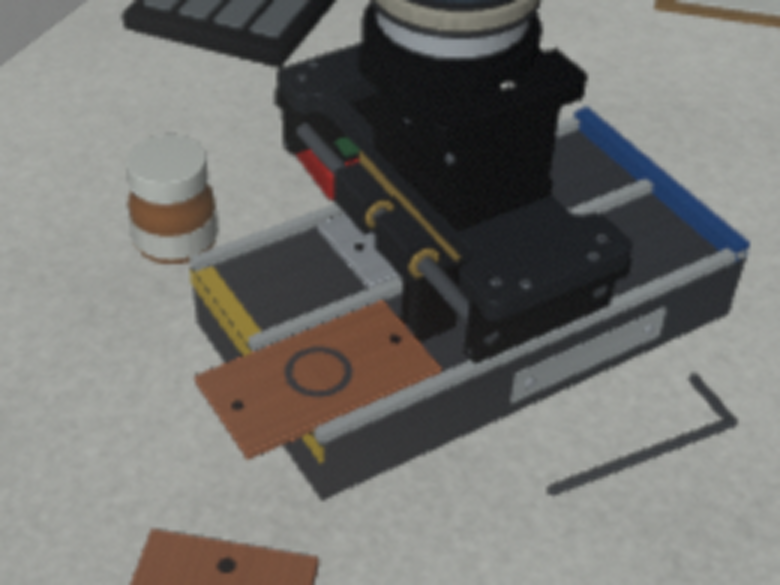

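Scene and side views both put the plate's y at about 115 mm, inside the 105–129 mm window. Next I back off, rise and verify.

```bash
python3 -m crank '[{"offset":[-1,0,0],"angular":[0,0,0],"gripper":-1},{"offset":[-2,0,0],"angular":[0,0,0],"gripper":-1},{"offset":[-2.5,0,-4],"angular":[0,0,0],"gripper":-1},{"offset":[-5,0,-9],"angular":[0,0,0],"gripper":-1},{"offset":[-8,0,-14],"angular":[0,0,0],"gripper":-1},{"offset":[-10,0,-18],"angular":[0,0,0],"gripper":-1},{"offset":[-12,0,-18],"angular":[0,0,0],"gripper":-1},{"offset":[-12,0,-18],"angular":[0,0,0],"gripper":-1},{"offset":[-12,0,-18],"angular":[0,0,0],"gripper":-1}]'
python3 st.py w4
python3 - <<'E'
import io,contextlib
with contextlib.redirect_stdout(io.StringIO()):
    from st import *
for c in("scene","side"):
    p=grab_frame(c);W=world(p)
    for l in("copper_plate","steel_plate","meter","jar","hex_key","ledge"):
        for d in spotter.silhouettes(p,l)[:2]:
            q=W[d["pixels"]&(p["z_map"]>0)];m=np.median(q,0);q=q[abs(q[:,2]-m[2])<.005]
            L=np.array([led(x) for x in q]);print(c,l,round(d["score"],2),m.round(3),np.percentile(L[:,1],[1,50,99]).round(4))
E
```

```text
clock: 8.07
tcp_pos: [0.4829, -0.1094, 0.2451]
ee_rot: [0.001, 0.87, 0.493, 0.001]
ft_force: [-0.3, 0.4, -0.2]
finger_gap: 0.008
8.075 [ 0.48285689 -0.10938515  0.24510813] yaw x 59.097956277261645 tilt [ 0.00325892 -0.00138146 -0.99999374] ledge xy [-0.0345 -0.0712] F [-0.25529371  0.38907006 -0.19015402] gap 0.007629142219715391
cu [-0.1371  0.2402] ((85.91452026367188, 160.59410095214844), 17.810749053955078) 0.00801866088887071
cu [-0.0345  0.1173] ((109.4024429321289, 58.00522994995117), 59.43918228149414) 0.050374241235125794
[[-0.001, -0.955, -0.296, 0.081], [1.0, -0.002, 0.001, 0.0], [-0.001, -0.296, 0.955, -0.146], [0.0, 0.0, 0.0, 1.0]] [[325.19226210127806, 0.0, 283.9595740154382], [0.0, 325.19226210127806, 210.97538941778117], [0.0, 0.0, 1.0]]
scene copper_plate 0.67 [0.582 0.053 0.05 ] [0.0629 0.1198 0.171 ]
scene copper_plate 0.61 [0.559 0.211 0.008] [0.1706 0.2415 0.3135]
scene steel_plate 0.64 [ 0.586 -0.075  0.05 ] [-0.0464  0.0113  0.0618]
scene meter 0.83 [ 0.663 -0.18   0.026] [-0.1127 -0.0426  0.0173]
scene jar 0.88 [ 0.743 -0.036  0.06 ] [0.0949 0.1183 0.1388]
scene hex_key 0.6 [ 0.421 -0.025  0.004] [-0.0815 -0.0335  0.0332]
scene ledge 0.66 [ 0.549 -0.061  0.045] [-0.1245 -0.0054  0.136 ]
side copper_plate 0.97 [0.547 0.222 0.01 ] [0.167  0.2448 0.3126]
side copper_plate 0.93 [0.576 0.056 0.052] [0.0618 0.1188 0.1695]
side meter 0.87 [ 0.648 -0.173  0.026] [-0.1137 -0.0457  0.0153]
side jar 0.94 [ 0.721 -0.029  0.043] [0.0957 0.1202 0.1365]
side hex_key 0.55 [ 0.414 -0.03   0.006] [-0.0828 -0.0379  0.031 ]
side ledge 0.67 [ 0.522 -0.049  0.046] [-0.1262 -0.0127  0.1342]
```

View pics/w4s.png

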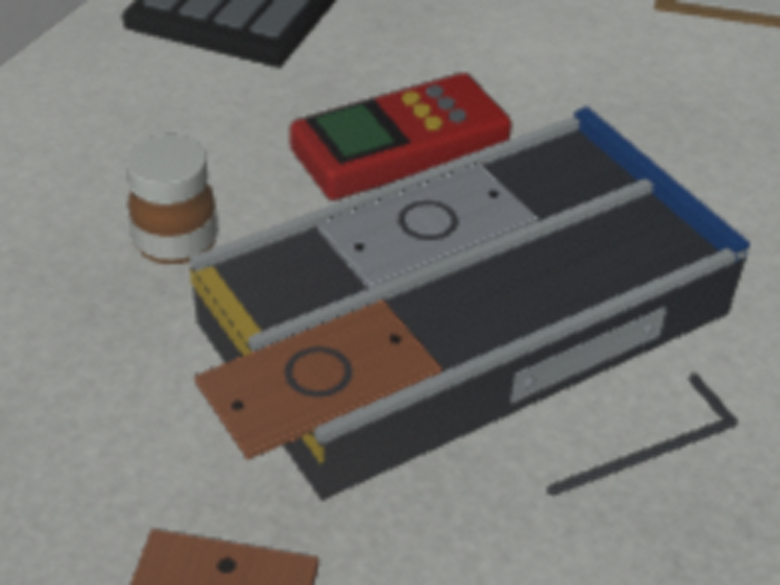

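The final view shows the copper plate flat in its lane at (318,371), about a third of it past the yellow end. Everything else is where it was, and the arm is clear. Handing in.

```bash
python3 -c "
from cell import r
print(r.hand_in())"
```

```text
the job is handed in; nothing more can be done
None
```

I pushed the 58 x 110 mm copper plate along the ledge's -x lane with the closed fingertips, then backed off and rose clear before handing in at about 8 s. The larger copper plate on the table measured 160 x 85 mm, so I took it as the look-alike and left it alone.

- **Copper plate:** in the ledge frame it ended at y ≈ 0.115–0.117 m (window 0.105–0.129) and x ≈ -0.034 m. That leaves about 36 mm past the open end. It lies flat (top at z about 50–52 mm) and in line with the lane to about 0.3°.
- **Other objects:** the meter, jar and steel plate measured within 2 mm of their starting positions. The side network missed the steel plate in the last check, but the picture shows it unmoved. The hex key's mask median varied by 4–18 mm between shots, which I put down to detection noise, because the pictures show it in the same place.
- **Robot:** no contact force showed after backing off, and the push force readings were only 1–3 N.

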